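# Point out the pendant that lost its stone

## Task

One of the four pendants on the grey inspection tray has lost its turquoise stone: point it out to the overhead inspection camera by bringing the fingertips to about 2 to 3 cm above its empty middle and staying there for at least two seconds. Then press the red button on the grey logger box all the way down to log the reject, and let it come back up. Touch no pendant and not the bead jar, and do not point down close above any of the sound pendants.

Things in the scene. Friction and masses are not known exactly. Their poses are not given: they have to be found in the camera images.
- empty_pendant_top (a point): The pendant to point at, loose: round brass disc 60 mm across, with a small ring at its edge, and a flat black empty setting (26 mm across) in the middle where the others have a turquoise stone. This point is the centre of the empty setting's upper face, 9 mm above the pendant's underside; z up. It lies on the tray's grey pad, 10 mm above the bench, in any of the four places.
- pendant_a_top (a point): Loose sound pendant: round brass disc 60 mm across with a turquoise-blue stone in the middle. This point is the top of the stone, on the disc's centre line, 15 mm above its underside; z up. Leave alone.
- pendant_b_top (a point): Loose sound pendant: round brass disc 60 mm across with a turquoise-blue stone in the middle. This point is the top of the stone, on the disc's centre line, 15 mm above its underside; z up. Leave alone.
- pendant_c_top (a point): Loose sound pendant: round brass disc 60 mm across with a turquoise-blue stone in the middle. This point is the top of the stone, on the disc's centre line, 15 mm above its underside; z up. Leave alone.
- tray: Fixed inspection tray, 240 x 240 mm, grey pad 10 mm thick with a light wooden rim 13 mm high. Origin: centre of its underside, on the bench; x and y along its edges, z up. The four pendants lie in a two by two pattern about 105 mm apart.
- logger: Fixed grey reject-logger box, 110 x 110 x 35 mm high, with the red button in the middle of its top and two tiny lamps (look only). Origin: centre of its underside; z up.
- reject_button_top (a point): Centre of the upper face of the red push button, 36 mm across, in a black housing on the logger box. It is pressed straight down; it moves with the button.
- reject_button (a joint): Travel of the red button in m: 0 up, 0.006 fully down; springs back by itself; about 4 N holds it fully down. The press counts beyond 0.0045.
- bead_jar_mid (a point): Loose closed jar of turquoise beads with a metal cap, 60 mm across, 85 mm high, standing on the bench. This point is its centre, half-way up; z up along its axis. Leave alone.
Things that resemble listed ones, but are neither listed nor needed, are in the scene too. Of the things that look like the logger, the middle-sized one is meant.

How it is judged:
On the way, in this order (a step that is already met when the one before it is completed fails the run):
1. the fingertips dwell just above the empty pendant, without contact, for two seconds (horizontal distance between the grasp point and empty_pendant_top below 0.02 m and z of the grasp point in the frame of empty_pendant_top between 0 and 0.075 m and not (contact force between the fingers and empty_pendant above 0.3 N) and not (contact force between the arm and empty_pendant above 0.3 N)), for 1.9 s.
2. the red button is pressed down (value of joint reject_button above 0.0045 m), for 0.05 s.
At the end, for the whole second after the job is handed in: The red button is back up (within 1.5 mm), all four pendants lie within 5 mm of where they started, and the bead jar stands upright within 8 mm of its start (value of joint reject_button below 0.0015 m and distance of each of empty_pendant_top, pendant_a_top, pendant_b_top, pendant_c_top from where it was at the start of the episode below 0.005 m and distance of bead_jar_mid from where it was at the start of the episode below 0.008 m and angle between bead_jar_mid's own z axis and vertical below 0.1 rad); the robot touches nothing.
It fails at once if a pendant is touched (contact force between any of the fingers, the arm and empty_pendant above 0.3 N or contact force between any of the fingers, the arm and pendant_a above 0.3 N or contact force between any of the fingers, the arm and pendant_b above 0.3 N or contact force between any of the fingers, the arm and pendant_c above 0.3 N).
It fails at once if the bead jar is touched (contact force between any of the fingers, the arm and bead_jar above 0.3 N).
It fails at once if a sound pendant is pointed at: grasp point within 20 mm of its centre line and under 55 mm above its stone ((horizontal distance between the grasp point and pendant_a_top below 0.02 m and z of the grasp point in the frame of pendant_a_top below 0.055 m) or (horizontal distance between the grasp point and pendant_b_top below 0.02 m and z of the grasp point in the frame of pendant_b_top below 0.055 m) or (horizontal distance between the grasp point and pendant_c_top below 0.02 m and z of the grasp point in the frame of pendant_c_top below 0.055 m)).
It fails at once if a pendant or the jar is lifted or shifted by more than 10 mm (distance of any of empty_pendant_top, pendant_a_top, pendant_b_top, pendant_c_top, bead_jar_mid from where it was at the start of the episode above 0.01 m).
It also fails if it takes over 48 s, if anything falls off the work surface, if the arm or the gripper's body presses on something with over 40 N, if the wrist force passes 120 N, or if a joint passes its speed limit or range.

## Robot

A 6-joint arm with a two-finger parallel gripper is mounted at the origin on the work surface. World frame = base frame: x ahead of the robot, y to its left, z up, the work surface at z = 0. Lengths are in m, angles in rad, forces in N, time in s.
With the tool pointing down it reaches from about 0.275 to 0.775 m from the base axis. Payload 14.6 kg.
Tool frame: the origin (TCP) lies midway between the tips of the shut fingers; the grasp point (between the pads) lies 19 mm behind it; y points along the fingers, z is the direction in which the jaws open and shut, and the axes are right-handed (so a half turn about y gives the same grasp; the last joint's range is limited). The gripper opens to 85 mm and grips with 20 to 120 N. Pads are 22 mm wide; open, the fingers measure 114 mm over their backs; the gripper's body (76 mm by 85 mm) begins 54 mm behind the grasp point. The pads swing forward as they close: fully open they stand 13 mm farther back than shut.
Start: joints at [1.08, 0.263, -0.048, 1.259, 0, 1.415], TCP at [0.173, 0.496, 0.231] pointing down, gripper open.
Joint ranges: [-2.65, 2.65], [-0.89, 1.7], [-1.18, 1.37], [-2.13, 2.11], [-1.35, 1.29], [-3.14, 3.14]. Speed limits (rad/s): [1.89, 1.89, 2.57, 2.79, 3.14, 3.14].

## Interface

Orientations are given as a unit quaternion [x, y, z, w].
In Python, from workcell import env gives the robot as it stands.
- The arm moves only by the shell command python3 -m pendant 'ROWS' [FORCE]. ROWS is JSON, a list of rows, each an object of numbers: "rx", "ry", "rz": the turn, a rotation vector about the tool's x, y, z in rad; "dx", "dy", "dz": the shift along the tool's x, y, z in mm; "gripper": the finger opening in mm, from 0 to 85.4. In form: [{"rx": .., "ry": .., "rz": .., "dx": .., "dy": .., "dz": .., "gripper": ..}, ...]. A call has 1 to 12 rows; each row is the pose to reach, as a shift and turn from the pose commanded when the call began, along the tool's axes at that moment; what a row does not reach only later rows make up. A row lasts 1/10 s, in which the tool goes at most 50 mm and 8.59 degrees, less where a joint would pass 70% of its speed; a pose out of reach is approached as far as the arm can. A call with a gripper value outside its range is refused whole. The fingers move at their own pace and stop on an object; FORCE is the grip in N (left out, the last holds). Time passes only in rows, so rows that repeat a pose let the fingers close. It gives the time, the measured TCP pose, the force and the opening at its end, in the units of the state.
- env.get_obs(): the state, without advancing time (a new reading comes with each control period).
- env.camera(name): name is "scene" or "side" or "wrist"; returns the picture (384x512x3 uint8, blue, green, red); there is no depth.
- env.camera_params(name): a dict with "fx", "fy", "cx", "cy" (pixels), "rvec" (rotation vector, rad) and "tvec" (3), from world to camera coordinates, as OpenCV has them. Camera axes: x right, y down, z forward; pixel columns grow to the right and rows downward; lengths in m; the calibration is good to about 2 mm. A picture is of the moment at which its call begins: read the wrist's pose just before it. camera_params takes no time and is no camera call; for the wrist camera it gives the pose at the moment of the call.
- env.close_job(): hands the job in, once; it reports no verdict.
Trained networks look in the newest picture that a camera, given by its name, has taken for a name from the list of things; names that differ only in an ending like _2 or _b are one class to them, and where a whole thing is asked for, a point or a joint stands for the part that bears it (a point fixed in the world has none). Each returns a list of dicts, best first, with "p" (0 to 1); they miss things now and then, are a little off and sometimes report something else, mostly with a low value. They report only what shows in the picture. A call takes as long as a camera call. They do not tell look-alikes from the thing itself.
- env.find_in(query, camera): "uv" ([column, row] in pixels, amid what is visible of it).
- env.trace(query, camera): "mask" (384x512 bool, what is visible of it) and "uv" ([column, row] in pixels, amid what is visible of it).
- env.landmark_of(query, camera): "uv" ([column, row] in pixels: a listed point, or the origin of a listed thing).
The state is a dict: "time": time; "joint_positions": joint angles; "qvel": joint speeds; "effort": joint torques, N m; "position": TCP position; "orientation": TCP orientation; "contact_force": force on the tool from outside, world axes, zero at the start; "ft_torque": the same for the moment, N m; "grip_width": opening from 0.0 (shut) to 1.0 (fully open).
Only numpy, scipy, OpenCV 4.12 (cv2) and the standard library are available. Lean on these libraries where they do the work, as an engineer would, in place of code of your own. Each camera call takes 0.05 s, during which the arm holds its last target.

## Working session

There is one attempt and no reset: what is moved stays moved. The work goes in short steps, Python scripts to look and compute and a shell command to move; the robot and the scene stay as the last step left them, time stands still between calls to the robot, and variables do not carry over. Pictures are saved under pics/ and viewed, and the job is handed in when it is done.

```bash
mkdir -p pics; ls
python3 - <<'E'
from workcell import env
import cv2
print(env.get_obs())
for n in ["scene","side","wrist"]:
    im=env.camera(n); cv2.imwrite(f"pics/{n}0.png",im)
    print(n,env.camera_params(n))
    for q in ["empty_pendant_top","pendant_a_top","reject_button_top","logger","bead_jar_mid","tray"]:
        print(q,[(round(d['p'],2),[round(float(x),1) for x in d['uv']]) for d in env.landmark_of(q,n)])
E
```

```text
pics
{'time': 0.0, 'joint_positions': array([ 1.07972827e+00,  2.63547498e-01, -4.89302642e-02,  1.25941605e+00,
       -1.25556740e-05,  1.41550676e+00]), 'qvel': array([-0.00110444, -0.00100135,  0.00073429, -0.00235568, -0.00067883,
        0.00090404]), 'effort': array([ 3.07978735e-03, -6.37629890e+01,  3.84570658e+01,  1.36844462e-02,
        8.35116612e-05, -1.23713195e-05]), 'position': array([0.17286053, 0.49543218, 0.23081481]), 'orientation': array([ 0.69753387, -0.11827771,  0.11803967, -0.69679518]), 'contact_force': array([ 0.0521321 , -0.07258586,  0.10339766]), 'ft_torque': array([ 0.05033899, -0.01724425, -0.02583052]), 'grip_width': 0.9985618947937277}
scene {'fx': 481.8595383766956, 'fy': 481.8595383766956, 'cx': 254.43028775877556, 'cy': 193.65934739457478, 'rvec': array([ 2.1581687 ,  0.61523153, -0.29778038]), 'tvec': array([-0.43571064, -0.11281632,  1.41985054])}
empty_pendant_top [(0.58, [266.2, 199.6]), (0.5, [196.2, 278.5])]
pendant_a_top [(0.82, [302.8, 213.5])]
reject_button_top [(0.77, [194.2, 266.1]), (0.71, [152.6, 197.2]), (0.6, [261.3, 292.7])]
logge
[... 347 characters left out ...]
  0.96500107])}
empty_pendant_top [(0.47, [261.3, 203.9])]
pendant_a_top [(0.64, [293.0, 194.0]), (0.18, [299.8, 275.9])]
reject_button_top [(0.87, [208.9, 256.4]), (0.59, [352.2, 258.9]), (0.49, [299.1, 275.7])]
logger [(0.91, [351.1, 266.8]), (0.88, [297.0, 287.8]), (0.68, [210.3, 272.4]), (0.27, [286.4, 174.5])]
bead_jar_mid [(0.92, [222.9, 135.1])]
tray [(0.71, [272.4, 191.4])]
wrist {'fx': 303.87112667769065, 'fy': 303.87112667769065, 'cx': 253.05920093127662, 'cy': 193.63025288277146, 'rvec': array([-2.32970958, -1.65470181, -0.27651439]), 'tvec': array([-0.5246654 , -0.04324472,  0.38172071])}
empty_pendant_top []
pendant_a_top []
reject_button_top []
logger []
bead_jar_mid []
tray []
```

View pics/scene0.png

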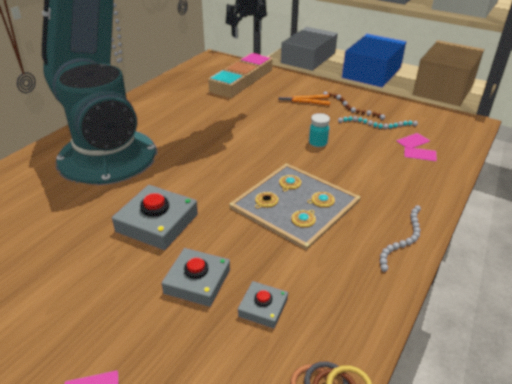

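View pics/side0.png

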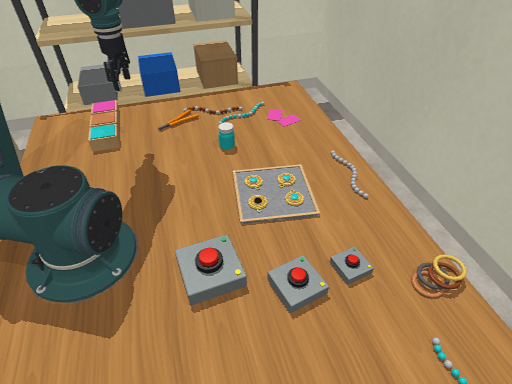

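Run:
```python
import cv2
a=cv2.imread('pics/scene0.png');b=cv2.imread('pics/side0.png')
cv2.imwrite('pics/sc_crop.png',cv2.resize(a[120:330,130:400],None,fx=2.8,fy=2.8,interpolation=cv2.INTER_CUBIC))
cv2.imwrite('pics/sd_crop.png',cv2.resize(b[110:310,180:400],None,fx=3,fy=3,interpolation=cv2.INTER_CUBIC))
```

```text
(no output)
```

View pics/sc_crop.png

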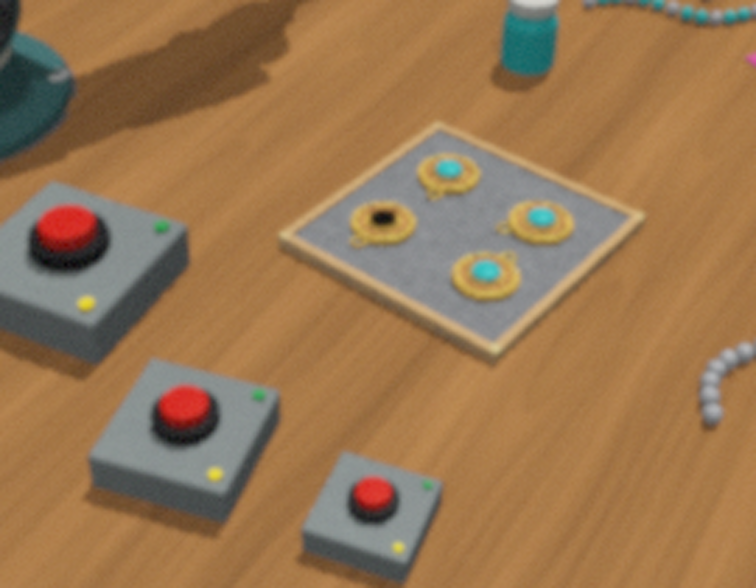

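View pics/sd_crop.png

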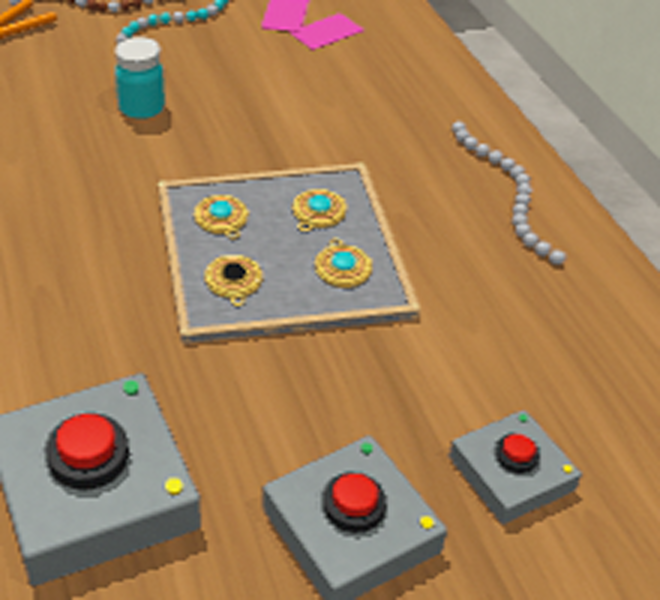

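The scene view shows the empty pendant (black centre) at about (267,197), and the side view has it at (258,200). The middle-sized logger's button is at about (196,265) in the scene view and (298,274) in the side view. Next I'll triangulate these points.

```bash
cat > h.py <<'E'
import numpy as np, cv2
from workcell import env
from scipy.spatial.transform import Rotation as R
def P(n):
    p=env.camera_params(n);K=np.array([[p['fx'],0,p['cx']],[0,p['fy'],p['cy']],[0,0,1]])
    return K,cv2.Rodrigues(p['rvec'])[0],np.array(p['tvec'])
def ray(n,uv):
    K,r,t=P(n);d=r.T@np.linalg.inv(K)@[uv[0],uv[1],1];return -r.T@t,d
def atz(n,uv,z):
    c,d=ray(n,uv);return c+d*(z-c[2])/d[2]
def tri(obs):
    A=np.zeros((3,3));b=np.zeros(3)
    for n,uv in obs:
        c,d=ray(n,uv);d=d/np.linalg.norm(d);M=np.eye(3)-np.outer(d,d);A+=M;b+=M@c
    return np.linalg.solve(A,b)
def proj(n,X):
    K,r,t=P(n);x=K@(r@np.array(X)+t);return x[:2]/x[2]
def blobs(im,kind,lo=8):
    h=cv2.cvtColor(im,cv2.COLOR_BGR2HSV)
    if kind=='red': m=((h[...,0]<8)|(h[...,0]>172))&(h[...,1]>170)&(h[...,2]>90)
    if kind=='black': m=h[...,2]<55
    if kind=='turq': m=(h[...,0]>82)&(h[...,0]<100)&(h[...,1]>110)&(h[...,2]>120)
    n,l,s,c=cv2.connectedComponentsWithStats(m.astype('uint8'))
    return [(s[i,4],c[i].round(1)) for i in range(1,n) if s[i,4]>=lo]
E
python3 - <<'E'
from h import *
np.set_printoptions(precision=4,suppress=True)
ims={n:cv2.imread(f'pics/{n}0.png') for n in('scene','side')}
box={'scene':(slice(150,330),slice(100,360)),'side':(slice(150,310),slice(180,400))}
for n in ims:
    for k in('red','black','turq'):
        m=np.full_like(ims[n],255);m[box[n]]=ims[n][box[n]]
        print(n,k,blobs(m,k))
for nm,s,d,z in [('empty',(266.8,197.5),(257.7,200.3),.019),('btn',(196,264.6),(298.3,274),None)]:
    T=tri([('scene',s),('side',d)]);print(nm,T)
    if z:print(atz('scene',s,z),atz('side',d,z))
E
```

```text
scene red [(np.int32(249), array([153.4, 201.2])), (np.int32(200), array([195.4, 265.3])), (np.int32(113), array([262.9, 296.2]))]
scene black [(np.int32(110), array([128.7, 153.5])), (np.int32(18), array([266.3, 197.5])), (np.int32(190), array([154.3, 210.5])), (np.int32(112), array([195.3, 273.6])), (np.int32(39), array([261.6, 303.3]))]
scene turq [(np.int32(29), array([290. , 179.9])), (np.int32(31), array([322.8, 197.1])), (np.int32(38), array([303.3, 216.4]))]
side red [(np.int32(283), array([208.1, 256.6])), (np.int32(80), array([352.6, 259. ])), (np.int32(177), array([298. , 274.5]))]
side black [(np.int32(29), array([257.6, 200.1])), (np.int32(56), array([351.4, 263.6])), (np.int32(102), array([210.1, 268.1])), (np.int32(18), array([209.3, 265.4])), (np.int32(80), array([299.3, 282.5]))]
side turq [(np.int32(31), array([286.2, 177.1])), (np.int32(29), array([253.4, 179.2])), (np.int32(35), array([294.2, 196.4]))]
empty [0.5134 0.0571 0.0159]
[0.5149 0.0557 0.019 ] [0.5121 0.052  0.019 ]
btn [ 0.5241 -0.2517  0.0488]
```

Run:
```python
from h import *
np.set_printoptions(precision=4,suppress=True)
for a,b in [((290,179.9),(253.4,179.2)),((322.8,197.1),(286.2,177.1)),((303.3,216.4),(294.2,196.4))]:
    print('sound',tri([('scene',a),('side',b)]),atz('scene',a,.024),atz('side',b,.024))
print('jar',tri([('scene',(320,131)),('side',(222.9,135.1))]))
for n,c in (('big',((153.4,201.2),(208.1,256.6))),('mid',((195.4,265.3),(298,274.5))),('small',((262.9,296.2),(352.6,259)))): print(n,tri([('scene',c[0]),('side',c[1])]))
# mid box top corners from side crop
for c in [(265,490),(367,440),(444,525),(340,590)]: print('corner',atz('side',(c[0]/3+180,c[1]/3+110),.035))
o=env.get_obs();M=R.from_quat(o['orientation']).as_matrix();print(M)
print('to hover mm',M.T@(np.array([.5135,.054,.15])-o['position'])*1000)
```

```text
sound [0.528  0.1555 0.0172] [0.5319 0.1485 0.024 ] [0.5256 0.1466 0.024 ]
sound [0.6353 0.1339 0.0175] [0.6382 0.1271 0.024 ] [0.632  0.1258 0.024 ]
sound [0.6275 0.0396 0.0168] [0.6307 0.0331 0.024 ] [0.6239 0.0314 0.024 ]
jar [0.4861 0.4299 0.0221]
big [ 0.3228 -0.1509  0.0648]
mid [ 0.5232 -0.2524  0.0473]
small [ 0.6792 -0.239   0.0333]
corner [ 0.458  -0.2214  0.035 ]
corner [ 0.5577 -0.1978  0.035 ]
corner [ 0.5852 -0.2934  0.035 ]
corner [ 0.4851 -0.3234  0.035 ]
[[ 0.9442  0.      0.3295]
 [-0.3295  0.      0.9442]
 [ 0.     -1.      0.    ]]
to hover mm [ 467.038    81.2876 -304.8258]
```

```bash
python3 -m pendant '[{"dx":20,"dy":0,"dz":-13,"gripper":0},{"dx":58,"dy":0,"dz":-38,"gripper":0},{"dx":100,"dy":0,"dz":-65,"gripper":0},{"dx":144,"dy":0,"dz":-94,"gripper":0},{"dx":188,"dy":0,"dz":-123,"gripper":0},{"dx":232,"dy":0,"dz":-152,"gripper":0},{"dx":276,"dy":0,"dz":-181,"gripper":0},{"dx":320,"dy":0,"dz":-209,"gripper":0},{"dx":364,"dy":0,"dz":-238,"gripper":0},{"dx":405,"dy":0,"dz":-265,"gripper":0},{"dx":435,"dy":0,"dz":-285,"gripper":0},{"dx":447,"dy":0,"dz":-292,"gripper":0}]'
python3 - <<'E'
from h import *
np.set_printoptions(precision=4,suppress=True)
K=P('wrist');o=env.get_obs();im=env.camera('wrist');cv2.imwrite('pics/w1.png',im)
print(o['position'],o['qvel'],o['grip_width']);print('black',blobs(im,'black'),'\nturq',blobs(im,'turq'))
for q in('empty_pendant_top','pendant_a_top'):
    for d in env.landmark_of(q,'wrist'): print(q,d['p'],d['uv'],atz('wrist',d['uv'],.019 if q[0]=='e' else .025))
print('pred',proj('wrist',[.5135,.054,.019]))
E
```

```text
[0.173  0.4957 0.2313] [ 0.0005  0.0001 -0.0017 -0.0005 -0.0001 -0.0016] 0.9978496762313664
black [(np.int32(27465), array([254.2, 346.4]))] 
turq [(np.int32(6789), array([263.7,  39.2]))]
pred [ 73.6928 431.9085]$[0]: bad value
```

View pics/w1.png

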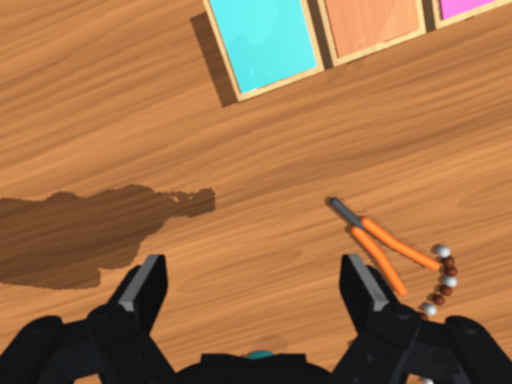

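The command refused the call because the rows lacked rx, ry and rz, so nothing moved. The wrist view still shows the start: open fingers, a bead box at the top, and no tray. I'll send it again with every key filled in.

```bash
python3 -m pendant '[{"rx":0,"ry":0,"rz":0,"dx":20,"dy":0,"dz":-13,"gripper":0},{"rx":0,"ry":0,"rz":0,"dx":58,"dy":0,"dz":-38,"gripper":0},{"rx":0,"ry":0,"rz":0,"dx":100,"dy":0,"dz":-65,"gripper":0},{"rx":0,"ry":0,"rz":0,"dx":144,"dy":0,"dz":-94,"gripper":0},{"rx":0,"ry":0,"rz":0,"dx":188,"dy":0,"dz":-123,"gripper":0},{"rx":0,"ry":0,"rz":0,"dx":232,"dy":0,"dz":-152,"gripper":0},{"rx":0,"ry":0,"rz":0,"dx":276,"dy":0,"dz":-181,"gripper":0},{"rx":0,"ry":0,"rz":0,"dx":320,"dy":0,"dz":-209,"gripper":0},{"rx":0,"ry":0,"rz":0,"dx":364,"dy":0,"dz":-238,"gripper":0},{"rx":0,"ry":0,"rz":0,"dx":405,"dy":0,"dz":-265,"gripper":0},{"rx":0,"ry":0,"rz":0,"dx":435,"dy":0,"dz":-285,"gripper":0},{"rx":0,"ry":0,"rz":0,"dx":447,"dy":0,"dz":-292,"gripper":0}]'
python3 - <<'E'
from h import *
np.set_printoptions(precision=4,suppress=True)
o=env.get_obs();im=env.camera('wrist');cv2.imwrite('pics/w2.png',im)
print(o['time'],o['position'],o['qvel'],o['grip_width']);print('black',blobs(im,'black'),'\nturq',blobs(im,'turq'))
for q in('empty_pendant_top','pendant_a_top'):
    for d in env.landmark_of(q,'wrist'): print(q,d['p'],d['uv'],atz('wrist',d['uv'],.019 if q[0]=='e' else .025))
print('pred',proj('wrist',[.5135,.054,.019]))
E
```

```text
time: 2.4
position: [0.5011, 0.0692, 0.2309]
orientation: [0.697, -0.119, 0.12, -0.697]
contact_force: [-0.8, 0.9, -0.1]
grip_width: -0.004
2.4 [0.5011 0.0692 0.2309] [-0.1653  0.1055  0.142   0.0576  0.0148 -0.1616] -0.004022801692243874
black [(np.int32(961), array([ 8.2, 84.5])), (np.int32(182), array([ 60.4, 134.7])), (np.int32(35), array([ 15.7, 157.7])), (np.int32(258), array([245.4, 176.1])), (np.int32(1326), array([ 59.9, 236. ])), (np.int32(28985), array([252.4, 341.5])), (np.int32(651), array([ 25.2, 261.7]))] 
turq [(np.int32(305), array([327.6, 160.8])), (np.int32(232), array([332.9, 242.4]))]
empty_pendant_top 0.95 [246.2, 177.2] [0.5136 0.0571 0.019 ]
pendant_a_top 0.7 [265.5, 260.3] [0.6262 0.0447 0.025 ]
pred [243.0308 179.0186]
```

View pics/w2.png

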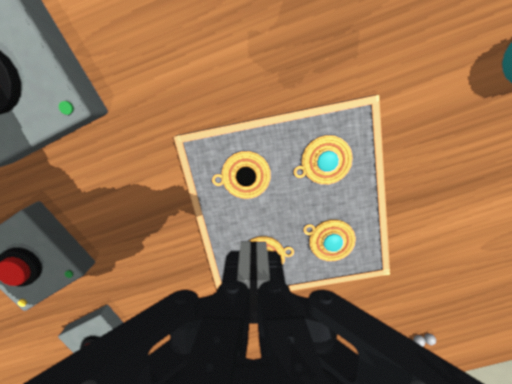

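In the wrist view the empty pendant is at (245,176), and the sound ones are at (328,161), (333,242) and partly hidden near (265,250). I'll take one settled measurement before descending.

Run:
```python
from h import *
np.set_printoptions(precision=4,suppress=True)
for i in range(3): env.camera('wrist')
o=env.get_obs();im=env.camera('wrist')
b=[c for a,c in blobs(im,'black') if abs(c[0]-245)<25 and abs(c[1]-176)<30][0]
T=atz('wrist',b,.019)
print(o['time'],o['position'],np.abs(o['qvel']).max(),b,T)
for a,c in blobs(im,'turq'):print(c,atz('wrist',c,.024))
for d in env.landmark_of('empty_pendant_top','wrist'): print(d['p'],d['uv'],atz('wrist',d['uv'],.019))
M=R.from_quat(o['orientation']).as_matrix()
print(M.T@(np.array([T[0],T[1],.044])-o['position'])*1000)
```

```text
2.7 [0.498  0.0738 0.2315] 0.006389510492382275 [242.5 179.5] [0.5135 0.0546 0.019 ]
[324.1 164.9] [0.5269 0.1525 0.024 ]
[329.5 245.6] [0.6332 0.1316 0.024 ]
0.6 [240.1, 180.8] [0.5142 0.0511 0.019 ]
[ 20.9821 187.4464 -13.1277]
```

```bash
python3 -m pendant '[{"rx":0,"ry":0,"rz":0,"dx":21,"dy":10,"dz":-13,"gripper":0},{"rx":0,"ry":0,"rz":0,"dx":21,"dy":40,"dz":-13,"gripper":0},{"rx":0,"ry":0,"rz":0,"dx":21,"dy":75,"dz":-13,"gripper":0},{"rx":0,"ry":0,"rz":0,"dx":21,"dy":110,"dz":-13,"gripper":0},{"rx":0,"ry":0,"rz":0,"dx":21,"dy":140,"dz":-13,"gripper":0},{"rx":0,"ry":0,"rz":0,"dx":21,"dy":162,"dz":-13,"gripper":0},{"rx":0,"ry":0,"rz":0,"dx":21,"dy":177,"dz":-13,"gripper":0},{"rx":0,"ry":0,"rz":0,"dx":21,"dy":185,"dz":-13,"gripper":0},{"rx":0,"ry":0,"rz":0,"dx":21,"dy":187,"dz":-13,"gripper":0},{"rx":0,"ry":0,"rz":0,"dx":21,"dy":187,"dz":-13,"gripper":0},{"rx":0,"ry":0,"rz":0,"dx":21,"dy":187,"dz":-13,"gripper":0},{"rx":0,"ry":0,"rz":0,"dx":21,"dy":187,"dz":-13,"gripper":0}]'
python3 - <<'E'
from h import *
for n in('scene','side'):
    im=env.camera(n);b={'scene':(slice(100,250),slice(180,390)),'side':(slice(90,250),slice(170,370))}[n]
    cv2.imwrite(f'pics/{n}3.png',cv2.resize(im[b],None,fx=3,fy=3))
print(env.get_obs()['time'],env.get_obs()['position'])
E
```

```text
time: 4.0
position: [0.5148, 0.0535, 0.045]
orientation: [-0.697, 0.118, -0.119, 0.697]
contact_force: [-0.2, -0.7, -0.3]
grip_width: 0.004
4.1 [0.51461382 0.05350921 0.04471903]
```

View pics/scene3.png

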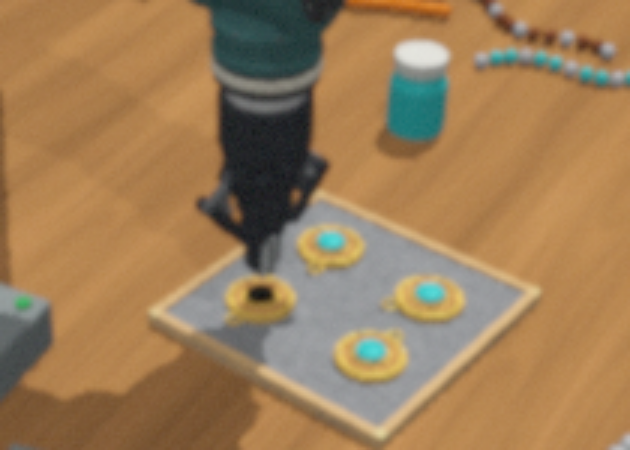

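View pics/side3.png

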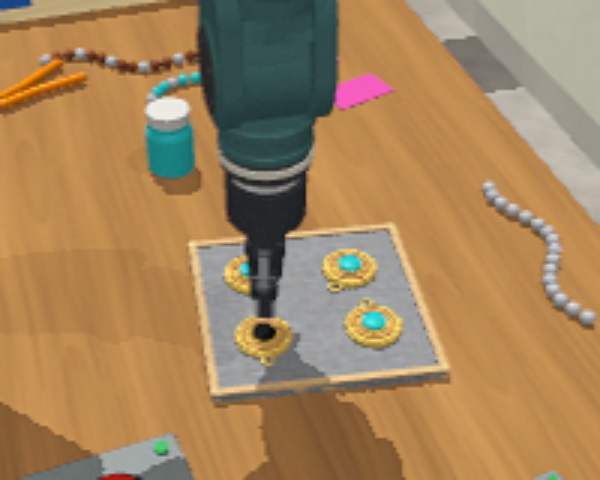

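Both views show the fingertips hovering straight above the black setting (scene crop (262,270) over (261,294), side crop (264,315) over (264,332)). I'll hold there for 2.4 s.

```bash
Z='x'; python3 -m pendant '[{"rx":0,"ry":0,"rz":0,"dx":0,"dy":0,"dz":0,"gripper":0},{"rx":0,"ry":0,"rz":0,"dx":0,"dy":0,"dz":0,"gripper":0},{"rx":0,"ry":0,"rz":0,"dx":0,"dy":0,"dz":0,"gripper":0},{"rx":0,"ry":0,"rz":0,"dx":0,"dy":0,"dz":0,"gripper":0},{"rx":0,"ry":0,"rz":0,"dx":0,"dy":0,"dz":0,"gripper":0},{"rx":0,"ry":0,"rz":0,"dx":0,"dy":0,"dz":0,"gripper":0},{"rx":0,"ry":0,"rz":0,"dx":0,"dy":0,"dz":0,"gripper":0},{"rx":0,"ry":0,"rz":0,"dx":0,"dy":0,"dz":0,"gripper":0},{"rx":0,"ry":0,"rz":0,"dx":0,"dy":0,"dz":0,"gripper":0},{"rx":0,"ry":0,"rz":0,"dx":0,"dy":0,"dz":0,"gripper":0},{"rx":0,"ry":0,"rz":0,"dx":0,"dy":0,"dz":0,"gripper":0},{"rx":0,"ry":0,"rz":0,"dx":0,"dy":0,"dz":0,"gripper":0}]' && python3 -m pendant '[{"rx":0,"ry":0,"rz":0,"dx":0,"dy":0,"dz":0,"gripper":0},{"rx":0,"ry":0,"rz":0,"dx":0,"dy":0,"dz":0,"gripper":0},{"rx":0,"ry":0,"rz":0,"dx":0,"dy":0,"dz":0,"gripper":0},{"rx":0,"ry":0,"rz":0,"dx":0,"dy":0,"dz":0,"gripper":0},{"rx":0,"ry":0,"rz":0,"dx":0,"dy":0,"dz":0,"gripper":0},{"rx":0,"ry":0,"rz":0,"dx":0,"dy":0,"dz":0,"gripper":0},{"rx":0,"ry":0,"rz":0,"dx":0,"dy":0,"dz":0,"gripper":0},{"rx":0,"ry":0,"rz":0,"dx":0,"dy":0,"dz":0,"gripper":0},{"rx":0,"ry":0,"rz":0,"dx":0,"dy":0,"dz":0,"gripper":0},{"rx":0,"ry":0,"rz":0,"dx":0,"dy":0,"dz":0,"gripper":0},{"rx":0,"ry":0,"rz":0,"dx":0,"dy":0,"dz":0,"gripper":0},{"rx":0,"ry":0,"rz":0,"dx":0,"dy":0,"dz":0,"gripper":0}]'
```

```text
time: 5.3
position: [0.5144, 0.0535, 0.0443]
orientation: [0.697, -0.118, 0.118, -0.697]
contact_force: [0.3, 0.0, 1.3]
grip_width: 0.003
time: 6.5
position: [0.5144, 0.0535, 0.0443]
orientation: [0.697, -0.118, 0.118, -0.697]
contact_force: [0.4, -0.3, 0.3]
grip_width: 0.002
```

Run:
```python
from h import *
o=env.get_obs();M=R.from_quat(o['orientation']).as_matrix();print(o['time'],o['position'])
print(M.T@(np.array([.515,-.225,.20])-o['position'])*1000)
```

```text
6.5 [0.51435462 0.0535018  0.0442542 ]
[  92.37238851 -155.74294773 -262.7392257 ]
```

```bash
python3 -m pendant '[{"rx":0,"ry":0,"rz":0,"dx":0,"dy":-25,"dz":0,"gripper":0},{"rx":0,"ry":0,"rz":0,"dx":0,"dy":-65,"dz":0,"gripper":0},{"rx":0,"ry":0,"rz":0,"dx":0,"dy":-110,"dz":0,"gripper":0},{"rx":0,"ry":0,"rz":0,"dx":8,"dy":-145,"dz":-22,"gripper":0},{"rx":0,"ry":0,"rz":0,"dx":22,"dy":-156,"dz":-62,"gripper":0},{"rx":0,"ry":0,"rz":0,"dx":36,"dy":-156,"dz":-103,"gripper":0},{"rx":0,"ry":0,"rz":0,"dx":50,"dy":-156,"dz":-144,"gripper":0},{"rx":0,"ry":0,"rz":0,"dx":64,"dy":-156,"dz":-185,"gripper":0},{"rx":0,"ry":0,"rz":0,"dx":78,"dy":-156,"dz":-224,"gripper":0},{"rx":0,"ry":0,"rz":0,"dx":88,"dy":-156,"dz":-250,"gripper":0},{"rx":0,"ry":0,"rz":0,"dx":92,"dy":-156,"dz":-263,"gripper":0},{"rx":0,"ry":0,"rz":0,"dx":92,"dy":-156,"dz":-263,"gripper":0}]'
python3 - <<'E'
from h import *
np.set_printoptions(precision=4,suppress=True)
for i in range(4): env.camera('wrist')
o=env.get_obs();im=env.camera('wrist');cv2.imwrite('pics/w4.png',im)
print(o['time'],o['position'])
for a,c in blobs(im,'red',50):print(a,c,atz('wrist',c,.047),atz('wrist',c,.052))
for d in env.landmark_of('reject_button_top','wrist'): print(d['p'],d['uv'],atz('wrist',d['uv'],.05))
E
```

```text
time: 7.7
position: [0.5144, -0.2262, 0.2]
orientation: [-0.697, 0.119, -0.119, 0.697]
contact_force: [-0.7, 0.5, -0.2]
grip_width: 0.001
7.9 [ 0.5146 -0.2239  0.2004]
1051 [228.8 195.2] [ 0.5257 -0.2546  0.047 ] [ 0.5241 -0.2536  0.052 ]
0.97 [227.7, 195.7] [ 0.5249 -0.2554  0.05  ]
```

View pics/w4.png

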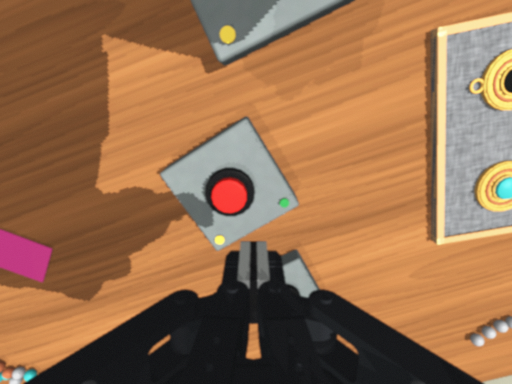

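The middle logger's button is at (229,195), and the wrist camera puts it at about (0.5245, -0.254), which agrees with the other two cameras. I'll descend to just above it.

Run:
```python
from h import *
o=env.get_obs();M=R.from_quat(o['orientation']).as_matrix();print(o['time'],o['position'])
print(M.T@(np.array([.5245,-.2542,.062])-o['position'])*1000)
```

```text
8.0 [ 0.5146365  -0.2240311   0.20043862]
[ 19.21455976 138.43714015 -25.27173671]
```

```bash
python3 -m pendant '[{"rx":0,"ry":0,"rz":0,"dx":19,"dy":10,"dz":-25,"gripper":0},{"rx":0,"ry":0,"rz":0,"dx":19,"dy":40,"dz":-25,"gripper":0},{"rx":0,"ry":0,"rz":0,"dx":19,"dy":75,"dz":-25,"gripper":0},{"rx":0,"ry":0,"rz":0,"dx":19,"dy":105,"dz":-25,"gripper":0},{"rx":0,"ry":0,"rz":0,"dx":19,"dy":125,"dz":-25,"gripper":0},{"rx":0,"ry":0,"rz":0,"dx":19,"dy":135,"dz":-25,"gripper":0},{"rx":0,"ry":0,"rz":0,"dx":19,"dy":138,"dz":-25,"gripper":0},{"rx":0,"ry":0,"rz":0,"dx":19,"dy":138,"dz":-25,"gripper":0},{"rx":0,"ry":0,"rz":0,"dx":19,"dy":138,"dz":-25,"gripper":0},{"rx":0,"ry":0,"rz":0,"dx":19,"dy":138,"dz":-25,"gripper":0}]'
python3 - <<'E'
from h import *
for n in('scene','side'):
    im=env.camera(n);b={'scene':(slice(180,330),slice(120,300)),'side':(slice(200,330),slice(220,380))}[n]
    cv2.imwrite(f'pics/{n}5.png',cv2.resize(im[b],None,fx=3,fy=3))
E
```

```text
time: 9.0
position: [0.5247, -0.2553, 0.0632]
orientation: [0.697, -0.118, 0.119, -0.697]
contact_force: [-0.3, 0.5, -0.4]
grip_width: -0.0
```

View pics/scene5.png

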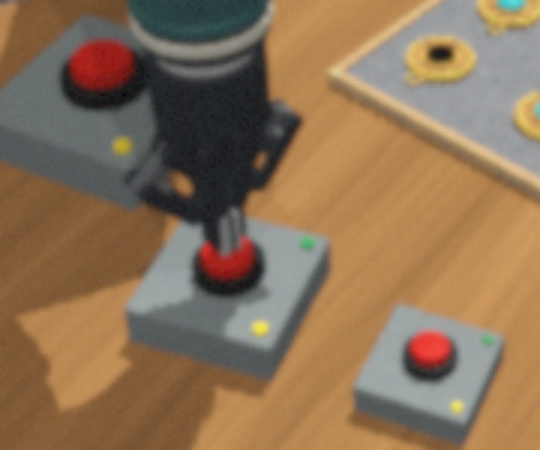

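View pics/side5.png

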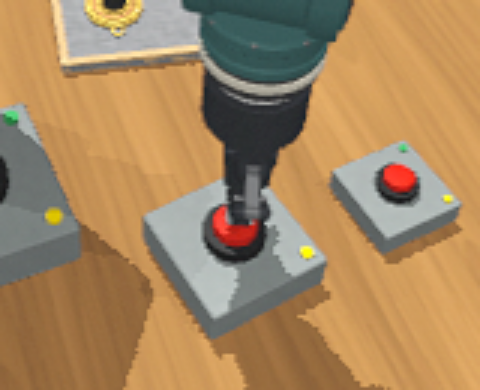

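The tips are over the middle logger's button in both views. I'll press in small steps and watch the force.

```bash
python3 -m pendant '[{"rx":0,"ry":0,"rz":0,"dx":0,"dy":3,"dz":0,"gripper":0},{"rx":0,"ry":0,"rz":0,"dx":0,"dy":6,"dz":0,"gripper":0},{"rx":0,"ry":0,"rz":0,"dx":0,"dy":9,"dz":0,"gripper":0},{"rx":0,"ry":0,"rz":0,"dx":0,"dy":11,"dz":0,"gripper":0},{"rx":0,"ry":0,"rz":0,"dx":0,"dy":12,"dz":0,"gripper":0},{"rx":0,"ry":0,"rz":0,"dx":0,"dy":12,"dz":0,"gripper":0},{"rx":0,"ry":0,"rz":0,"dx":0,"dy":12,"dz":0,"gripper":0}]'
python3 -m pendant '[{"rx":0,"ry":0,"rz":0,"dx":0,"dy":1,"dz":0,"gripper":0},{"rx":0,"ry":0,"rz":0,"dx":0,"dy":2,"dz":0,"gripper":0},{"rx":0,"ry":0,"rz":0,"dx":0,"dy":2,"dz":0,"gripper":0}]'
python3 -m pendant '[{"rx":0,"ry":0,"rz":0,"dx":0,"dy":1,"dz":0,"gripper":0},{"rx":0,"ry":0,"rz":0,"dx":0,"dy":2,"dz":0,"gripper":0},{"rx":0,"ry":0,"rz":0,"dx":0,"dy":2,"dz":0,"gripper":0}]'
```

```text
time: 9.8
position: [0.5244, -0.2551, 0.0509]
orientation: [0.697, -0.118, 0.118, -0.697]
contact_force: [-1.9, 1.7, 12.6]
grip_width: -0.002
time: 10.1
position: [0.5246, -0.2552, 0.0504]
orientation: [0.698, -0.117, 0.119, -0.697]
contact_force: [-8.9, 4.8, 35.2]
grip_width: 0.002
time: 10.4
position: [0.5247, -0.2553, 0.0499]
orientation: [0.698, -0.117, 0.119, -0.697]
contact_force: [-14.4, 8.1, 58.0]
grip_width: 0.001
```

At z≈0.051 the force climbs steeply (13, 35, 58 N), well past the spring's 4 N, so the button is at its stop. I'll check the picture, then retreat.

```bash
python3 - <<'E'
from h import *
im=env.camera('side');cv2.imwrite('pics/side6.png',cv2.resize(im[200:330,220:380],None,fx=4,fy=4))
E
python3 -m pendant '[{"rx":0,"ry":0,"rz":0,"dx":0,"dy":-4,"dz":0,"gripper":0},{"rx":0,"ry":0,"rz":0,"dx":0,"dy":-10,"dz":0,"gripper":0},{"rx":0,"ry":0,"rz":0,"dx":0,"dy":-25,"dz":0,"gripper":0},{"rx":0,"ry":0,"rz":0,"dx":0,"dy":-50,"dz":0,"gripper":0},{"rx":0,"ry":0,"rz":0,"dx":0,"dy":-85,"dz":0,"gripper":0},{"rx":0,"ry":0,"rz":0,"dx":0,"dy":-115,"dz":0,"gripper":0},{"rx":0,"ry":0,"rz":0,"dx":-10,"dy":-140,"dz":10,"gripper":0},{"rx":0,"ry":0,"rz":0,"dx":-19,"dy":-150,"dz":25,"gripper":0},{"rx":0,"ry":0,"rz":0,"dx":-19,"dy":-150,"dz":25,"gripper":0},{"rx":0,"ry":0,"rz":0,"dx":-19,"dy":-150,"dz":25,"gripper":0},{"rx":0,"ry":0,"rz":0,"dx":-19,"dy":-150,"dz":25,"gripper":0}]'
python3 - <<'E'
from h import *
np.set_printoptions(precision=4,suppress=True)
im=env.camera('side');cv2.imwrite('pics/side7.png',im)
a=cv2.imread('pics/side0.png')
for k in('red','black','turq'):
    f=lambda x:[(int(s),c) for s,c in blobs(x,k) if 180<c[0]<400 and 150<c[1]<310]
    print(k,'\n before',f(a),'\n now',f(im))
o=env.get_obs();im=env.camera('wrist');cv2.imwrite('pics/w7.png',im)
print(o['time'],o['position'],o['contact_force'])
for s,c in blobs(im,'red',50):print(s,c,atz('wrist',c,.047))
E
```

```text
time: 11.55
position: [0.5143, -0.225, 0.195]
orientation: [-0.697, 0.119, -0.118, 0.697]
contact_force: [-0.1, -0.5, -0.5]
grip_width: 0.001
red 
 before [(283, array([208.1, 256.6])), (80, array([352.6, 259. ])), (177, array([298. , 274.5]))] 
 now [(290, array([208.3, 256.6])), (81, array([352.7, 259. ])), (176, array([297.9, 274.5]))]
black 
 before [(29, array([257.6, 200.1])), (56, array([351.4, 263.6])), (102, array([210.1, 268.1])), (18, array([209.3, 265.4])), (80, array([299.3, 282.5]))] 
 now [(32, array([304.6, 163.1])), (1053, array([299.3, 185.6])), (28, array([257.7, 200.1])), (83, array([295.5, 221.7])), (228, array([209.1, 264.6])), (29, array([352. , 264.7])), (61, array([299. , 283.5]))]
turq 
 before [(31, array([286.2, 177.1])), (29, array([253.4, 179.2])), (35, array([294.2, 196.4]))] 
 now [(29, array([253.4, 179.2]))]
11.6 [ 0.5143 -0.2251  0.1951] [ 0.3994 -0.6257  0.3661]
1087 [229.7 197.1] [ 0.5257 -0.2547  0.047 ]
```

View pics/side6.png

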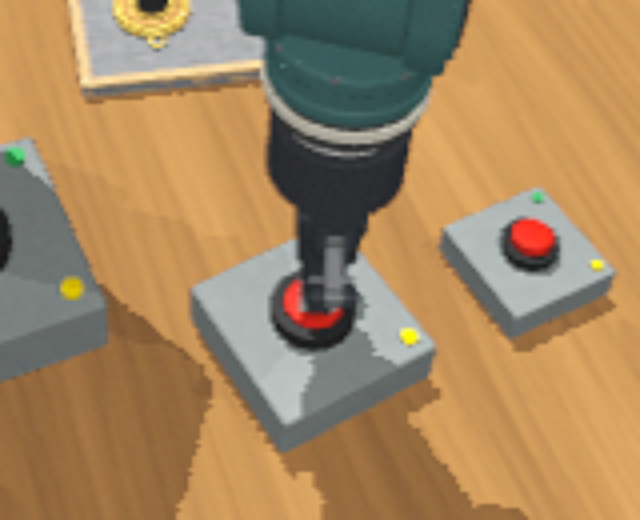

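View pics/side7.png

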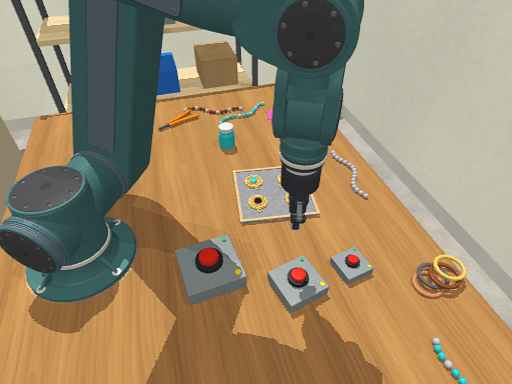

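View pics/w7.png

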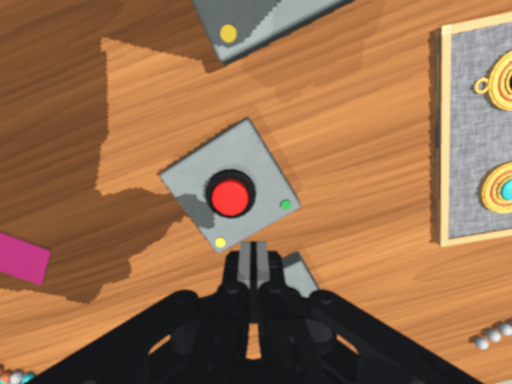

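During the press the red cap was sunk into its housing. Now it's back up (side view (297.9,274.5), before (298.0,274.5)), the arm is clear, and the visible pendants and jar haven't moved.

```bash
python3 -c "
from workcell import env
print(env.close_job())"
```

```text
the job is handed in; nothing more can be done
None
```

I pointed out the empty pendant, pressed the middle-sized logger's red button and let it come back up. The job was handed in after about 11.6 s of the 48 s; no verdict was reported.

- **Pointing:** the shut fingertips stayed about 25 mm above the empty setting at (0.514, 0.054) for more than 2.5 s. The last two readings there were identical, and no contact force stood out from sensor noise.
- **Press:** I pressed at (0.5245, -0.255). The force rose steeply from 13 to 58 N at a height of about 0.050 m, so the button was at its stop, and the picture showed the cap sunk in its housing. I pressed harder than needed: about 4 N holds the button down.
- **Last checks:** the button was back up, at the same place in the side picture to 0.1 px. The arm was clear at 0.195 m height, with contact force near zero. The empty pendant and one sound pendant were unmoved to about 0.1 px, and the jar stood upright with no visible shift.
- **Not rechecked:** the arm blocked the side camera's view of the other two sound pendants, so I did not measure them again. No move went near them at low height.
- **Problem and disagreement:** my first move was refused because of incomplete rows, and nothing moved. The cameras placed the empty pendant 3–4 mm apart, so I used the wrist camera's settled view, which fell between them.

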